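# Empty the tipping capsule caddy

### The job

The lid of the recycling tub has flopped back: stand it upright so that it makes a backstop, and let go of it. Then push the tipping caddy over past its catch so that all the used coffee capsules drop into the tub, and ease it back by hand without letting it fall, until the catch has closed and the caddy is fully upright again. Leave the lid standing upright, and the jar, mug and bottle where they are.

Things in the scene. Friction and masses are not known exactly. Their poses are not given: they have to be found in the camera images.
- caddy_stand: Fixed dark-steel stand of the tipping caddy. Origin on the worktop straight below the pivot; own +x is the way the caddy tips (to the tub), y along the pivot axis, z up. Side plates with the pivot pins at y = -96 and +96 mm, 205 mm tall; base plate from x = -135 to +12 mm.
- caddy_pivot (a point): Middle of the caddy's pivot axis, fixed in the stand, 185 mm above its origin; the axis runs along the stand's y. The hinge runs free: tipped past about 1.4 rad the empty caddy leans on to the dumped stop by itself and stays there; brought back below that, it falls back by itself if not held.
- caddy (a joint): Tip angle of the caddy, rad: 0 = upright on its stop, catch closed; grows as it tips towards the tub; stop at 1.85 = fully dumped, pouring wall about 49 degrees down. A sprung roller catch holds it: about 5 N at the handle starts it and it is clear by 0.37 rad; coming back it meets the roller there and stays ajar until pushed on (about 4 N) past 0.2 rad, then snaps shut.
- caddy_lip (a point): Middle of the pouring lip of the stainless caddy, a small skip, 0.55 kg: trough 165 mm wide along the pivot axis, 135 mm long at its top, 100 mm deep, upright back wall, sloping pouring wall in front. Upright, its rim is 247 mm above the worktop and the lip is 75 mm ahead of the pivot; it swings on a radius of 97 mm.
- caddy_handle (a point): Middle of the caddy's light wooden handle: round bar, 10 mm thick, parallel to the pivot axis, 100 mm free between its two arms, 30 mm clear behind the back wall. In the stand's frame, at tip angle a: x = -98 cos a + 65 sin a, z = 185 + 98 sin a + 65 cos a (mm). Can be pinched from above, fingers closing along the stand's x; it turns between the pads.
- tub: Fixed grey-green recycling tub, open box 160 (x) x 200 (y) x 85 mm tall, walls 4 mm, in front of the caddy. Origin at the centre of its underside on the worktop; its +x points away from the caddy, z up.
- lid_hinge (a point): Middle of the lid's hinge axis: on the tub's far rim, at x = 80, z = 86.5 mm in the tub's frame, axis along the tub's y. Stiff friction hinge (0.4 N m, about 2 N at the grip bar): the lid stays where it is left.
- tub_lid (a joint): Opening angle of the tub's orange lid (panel 160 x 200 x 5 mm, 0.18 kg), rad: 0 = flat on the tub, 1.57 = standing upright, more = leaning back, away from the caddy; stop at 2.65. It starts leaned back at 2.2 to 2.6.
- lid_bar (a point): Middle of the light wooden round grip bar along the lid's free edge: 10 mm thick, 100 mm long, parallel to the hinge, 30 mm beyond the panel's edge. In the tub's frame, at lid angle a: x = 80 - 190 cos a + 2.5 sin a, z = 86.5 + 190 sin a + 2.5 cos a (mm). Can be pinched from above, fingers closing along the tub's x, or pushed.
- pod1: Used coffee capsule, dark red aluminium, 37 mm rim diameter, 27.5 mm tall, about 14 g, loose in the caddy at the start. Origin at the centre of its small end, z along its axis.
- pod2: Used coffee capsule, gold aluminium, 37 mm rim diameter, 27.5 mm tall, about 14 g, loose in the caddy at the start. Origin at the centre of its small end, z along its axis.
- pod3: Used coffee capsule, blue aluminium, 37 mm rim diameter, 27.5 mm tall, about 14 g, loose in the caddy at the start. Origin at the centre of its small end, z along its axis.
- pod4: Used coffee capsule, green aluminium, 37 mm rim diameter, 27.5 mm tall, about 14 g, loose in the caddy at the start. Origin at the centre of its small end, z along its axis.
- jar: Jar with an orange cap, 78 mm diameter, 105 mm tall, a bystander. Origin at the centre of its underside.
- mug: Blue ceramic mug with a handle, 82 mm diameter, 95 mm tall, a bystander. Origin at the centre of its underside.
- soap: Amber bottle of washing-up liquid, 60 mm diameter, 185 mm tall, a bystander. Origin at the centre of its underside.

How it is judged:
By the outcome, as a careful person would: the job done as asked, in the order asked, and still so for the second after the job is handed in, with the robot touching nothing.
It also fails if it takes over 58 s, if anything falls off the work surface, if the arm or the gripper's body presses on something with over 40 N, if the wrist force passes 120 N, or if a joint passes its speed limit or range.

### The arm

A 6-joint arm with a two-finger parallel gripper is mounted at the origin on the work surface. World frame = base frame: x ahead of the robot, y to its left, z up, the work surface at z = 0. Lengths are in m, angles in rad, forces in N, time in s.
With the tool pointing down it reaches from about 0.35 to 0.8 m from the base axis. Payload 7.3 kg.
Tool frame: the origin (TCP) lies at the very end of the fingers, on their centre line; the grasp point (between the pads) lies env.grip_depth behind it (env.grip_depth is the distance from the TCP to the grasp point, in m); z points along the fingers, y is the line along which they close (so a half turn about z gives the same grasp; the last joint's range is limited). The gripper opens to 85 mm and grips with 20 to 120 N. Pads are 22 mm wide; open, the fingers measure 114 mm over their backs; the gripper's body (76 mm by 85 mm) begins 54 mm behind the grasp point. The pads swing forward as they close: fully open they stand 13 mm farther back than shut.
Start: joints at [0.977, 0.342, 1.524, -0, 1.275, -0.146], TCP at [0.227, 0.473, 0.231] pointing down, gripper open.
Joint ranges: [-2.53, 2.53], [-0.77, 2.02], [0.04, 2.7], [-1, 4.14], [0.28, 2.66], [-3.11, 3.11]. Speed limits (rad/s): [2.57, 2.57, 3.14, 3.14, 3.14, 3.14].

### API

Orientations are given as a unit quaternion [w, x, y, z].
In Python, from workcell import env gives the robot as it stands. The module is installed in compiled form; this text tells all that it offers.
- The arm moves only by the tool step_arm, never from a script. Its argument "rows" is text: rows parted by semicolons, each of 5 numbers parted by spaces: the closure, from -1 (fully open) to 1 (shut), then the shift along the tool's x, y, z in m, then the turn about the tool's z in degrees. A call has 1 to 20 rows; each row is the pose to reach, as a shift and turn from the pose commanded when the call began, along the tool's axes at that moment; what a row does not reach only later rows make up. A row lasts 1/12 s, in which the tool goes at most 41.7 mm and 7.16 degrees, less where a joint would pass 70% of its speed; a pose out of reach is approached as far as the arm can. A call with a gripper value outside its range is refused whole. The fingers move at their own pace and stop on an object; the grip force is fixed at half the most. Time passes only in rows, so rows that repeat a pose let the fingers close. It gives the time, the measured TCP pose, the force, the opening and the grip force at its end, in the units of the state.
- env.state(): the state, without advancing time (a new reading comes with each control period).
- env.camera(name): name is "scene" or "top" or "wrist"; returns (picture, depth): 384x512x3 uint8, red, green, blue; 384x512 float32, m along the optical axis (not along the pixel's ray), 0 where there is no reading.
- env.camera_model(name): a dict with "K" (3x3 intrinsics, pixels), "rvec" (rotation vector, rad) and "tvec" (3), from world to camera coordinates, as OpenCV has them; the wrist camera has in their place "hand_eye" (4x4, takes a point from camera to tool coordinates, whose origin is the TCP and whose axes are the flange's). Camera axes: x right, y down, z forward; pixel columns grow to the right and rows downward; lengths in m; the calibration is good to about 2 mm. The wrist camera is an equidistant fisheye: a pixel r from the principal point sees the ray r / f radians off the axis. A picture is of the moment at which its call begins: read the wrist's pose just before it. camera_model takes no time and is no camera call.
- env.close_job(): hands the job in; it is judged then, once.
The state is a dict: "time": time; "q": joint angles; "qvel": joint speeds; "effort": joint torques, N m; "tcp_pos": TCP position; "ee_rot": TCP orientation; "ft_force": force on the tool from outside, world axes, zero at the start; "torque": the same for the moment, N m; "gripper_width": opening from 0.0 (shut) to 1.0 (fully open); "finger_force": force on a finger pad.
Only numpy, scipy, OpenCV 4.12 (cv2) and the standard library are available. Lean on these libraries where they do the work, as an engineer would, in place of code of your own. Each camera call takes 0.05 s, during which the arm holds its last target. There are 200 camera calls.

## Working session

There is one attempt and no reset: what is moved stays moved. The work goes in short steps, Python scripts to look and compute and a tool call to move; the robot and the scene stay as the last step left them, time stands still between calls to the robot, and variables do not carry over. Pictures are saved under pics/ and viewed, at most 10 in all, crops included, and the job is handed in when it is done.

Besides the shell and the picture viewer there is one more tool, called after "Call:" by a JSON object that holds its "name" and its "arguments", one argument or row to a line. step_arm: Moves the arm, as the interface text tells. Its arguments: {"type":"object","properties":{"rows":{"type":"string"}},"required":["rows"]}

```bash
mkdir -p pics; cat > h.py <<'E'
import numpy as np, cv2
from workcell import env
def grab(n):
    im,d=env.camera(n); return im,d
def w2c(n):
    m=env.camera_model(n); R=cv2.Rodrigues(np.array(m['rvec'],float))[0]; return np.array(m['K']),R,np.array(m['tvec'],float).ravel()
def cloud(n,d):
    K,R,t=w2c(n); v,u=np.indices(d.shape)
    P=np.stack([(u-K[0,2])/K[0,0]*d,(v-K[1,2])/K[1,1]*d,d],-1)
    return (P-t)@R
E
python3 - <<'E'
from h import *
s=env.state(); print(s['time'],s['tcp_pos'],s['ee_rot'],env.grip_depth)
ims=[]
for n in('scene','top'):
    im,d=grab(n); np.savez(f'{n}0.npz',im=im,d=d)
    cv2.imwrite(f'pics/{n}0.png',cv2.cvtColor(cv2.resize(im,(768,576)),cv2.COLOR_RGB2BGR)); m=env.camera_model(n);print(n,m)
E
```

```text
0.0 [0.22706383 0.47291011 0.23062381] [-2.86313433e-04  2.22024466e-01  9.75040782e-01 -7.26476275e-04] 0.0187
scene {'K': array([[476.9130412 ,   0.        , 265.65811079],
       [  0.        , 476.9130412 , 198.62131256],
       [  0.        ,   0.        ,   1.        ]]), 'rvec': array([ 1.98622308,  1.56373963, -0.57811704]), 'tvec': array([-0.11432833, -0.29141864,  2.09131119])}
top {'K': array([[368.24406161,   0.        , 253.33893424],
       [  0.        , 368.24406161, 193.23193492],
       [  0.        ,   0.        ,   1.        ]]), 'rvec': array([ 2.13634248, -2.12248478,  0.20569539]), 'tvec': array([-0.0102281 ,  0.5365754 ,  1.16753482])}
```

View pics/scene0.png

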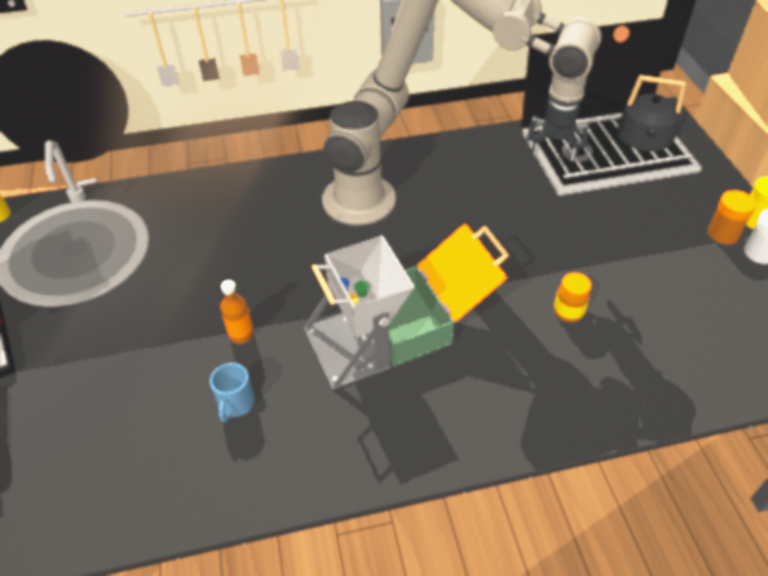

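View pics/top0.png

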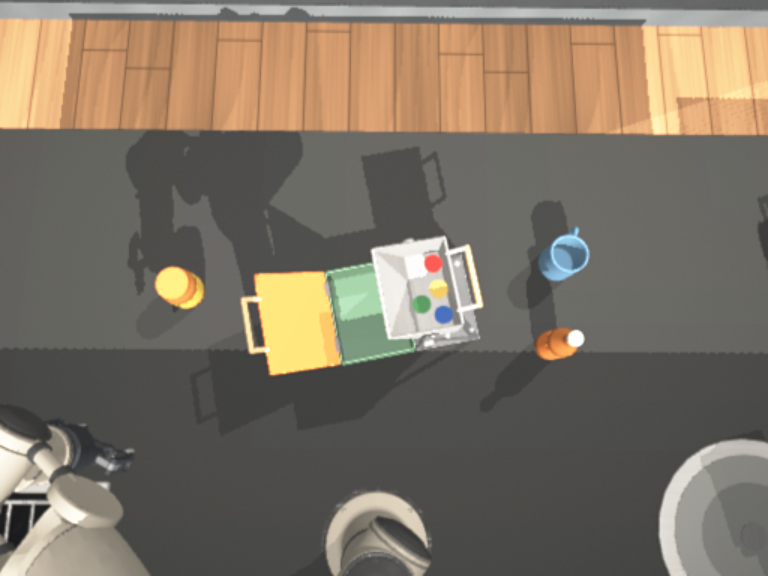

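The top view (768 px wide) shows the lid bar at about (250,325), the caddy handle at (472,277), and the tub between them. The pods are in the caddy. The jar (180,287), mug (565,257) and bottle (560,343) stand clear. The scene view shows the handle at (325,283) and the lid bar at (490,245).

```bash
cat >> h.py <<'E'
def bar(n,im,d,box):
    """wooden bar in box (u0,v0,u1,v1): returns (mask px)"""
    hsv=cv2.cvtColor(im,cv2.COLOR_RGB2HSV)
    m=cv2.inRange(hsv,(10,50,150),(28,150,255)); k=np.zeros_like(m);u0,v0,u1,v1=box;k[v0:v1,u0:u1]=255
    return m&k
def rayline(n,uv):
    K,R,t=w2c(n); r=np.linalg.solve(K,[*uv,1.]); return -R.T@t, R.T@r/np.linalg.norm(r)
def meet(n1,a,n2,b):
    o1,d1=rayline(n1,a);o2,d2=rayline(n2,b)
    s=np.linalg.lstsq(np.stack([d1,-d2],1),o2-o1,rcond=None)[0]
    p,q=o1+s[0]*d1,o2+s[1]*d2; return (p+q)/2,np.linalg.norm(p-q)
E
python3 - <<'E'
from h import *
D={n:np.load(n+'0.npz') for n in('scene','top')}
for name,bt,bs in(('handle',(298,158,328,212),(205,172,242,206)),('lidbar',(158,192,180,240),(312,148,342,182))):
    c={}
    for n,b in(('top',bt),('scene',bs)):
        im,d=D[n]['im'],D[n]['d'];m=bar(n,im,d,b);
        P=cloud(n,d)[(m>0)&(d>0)]; v,u=np.nonzero(m)
        print(name,n,len(u),'px',u.min(),u.max(),v.min(),v.max(),'rect',cv2.minAreaRect(np.stack([u,v],1).astype(np.float32)))
        print('  med',np.median(P,0).round(4),'min',P.min(0).round(3),'max',P.max(0).round(3))
        hi=P[P[:,2]>np.percentile(P[:,2],50)]
        l=cv2.fitLine(hi[:,:2].astype(np.float32),cv2.DIST_HUBER,0,.01,.01).ravel();print('  top half',hi.mean(0).round(4),'dir',np.degrees(np.arctan2(l[1],l[0])).round(2))
# rough crops, side by side
a=cv2.resize(D['top']['im'][150:260,150:340],None,fx=4,fy=4);cv2.imwrite('pics/c1.png',a[:,:,::-1])
E
```

```text
handle top 101 px 298 321 163 205 rect ((307.1117248535156, 185.7529296875), (43.16915512084961, 21.8015079498291), 77.47119140625)
  med [ 0.5584 -0.2108  0.0023] min [ 0.47  -0.241 -0.006] max [ 0.657 -0.138  0.257]
  top half [ 0.5386 -0.1813  0.1826] dir -12.06
handle scene 146 px 208 239 176 203 rect ((220.3891143798828, 192.57281494140625), (39.562164306640625, 15.68202018737793), 36.15818786621094)
  med [ 0.5013 -0.1639  0.1741] min [ 0.225 -0.191 -0.006] max [ 0.589 -0.096  0.26 ]
  top half [ 0.5311 -0.1672  0.2426] dir 16.1
lidbar top 457 px 160 179 192 239 rect ((169.49998474121094, 215.49998474121094), (46.99999237060547, 18.999996185302734), 90.0)
  med [0.4584 0.2295 0.1774] min [ 0.377  0.207 -0.006] max [0.545 0.313 0.203]
  top half [0.4419 0.239  0.1924] dir 10.08
lidbar scene 164 px 315 338 151 176 rect ((326.7615051269531, 163.40769958496094), (26.837974548339844, 11.927988052368164), 52.12501525878906)
  med [0.4116 0.2468 0.1903] min [ 0.198  0.207 -0.01 ] max [0.5   0.346 0.205]
  top half [0.4458 0.2448 0.1963] dir 11.17
```

View pics/c1.png

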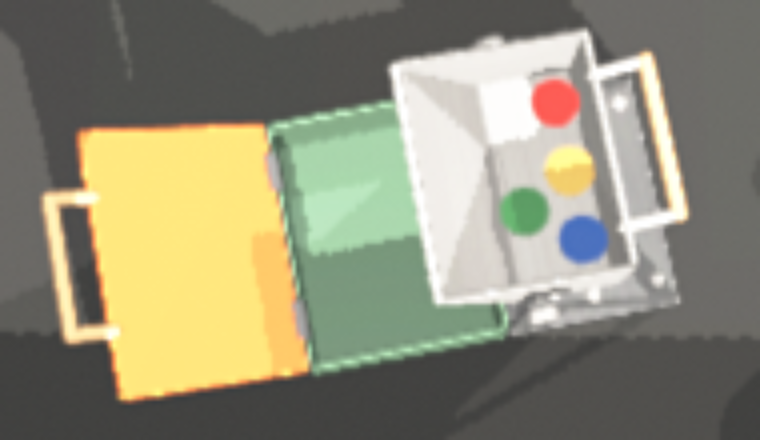

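The crop shows the handle running from about full-image px (312,164) to (321,204), and the lid bar from (161,199) to (167.5,235).

```bash
cat > m.py <<'E'
from h import *
D={n:np.load(n+'0.npz') for n in('scene','top')}
def cast(n,uv,z):
    o,d=rayline(n,uv); return o+d*(z-o[2])/d[2]
h0,h1=cast('top',(312,164),.25),cast('top',(321,204),.25)
l0,l1=cast('top',(161,199),.19),cast('top',(167.5,235),.19)
for nm,a,b in(('handle',h0,h1),('lid',l0,l1)):
    e=b-a; print(nm,a.round(4),b.round(4),'mid',((a+b)/2).round(4),'len',np.linalg.norm(e),'yaw',np.degrees(np.arctan2(e[1],e[0])))
    mid=(a+b)/2; e/=np.linalg.norm(e); nrm=np.array([-e[1],e[0],0]); nrm*=np.sign(nrm[1])
    for n in D:
        P=cloud(n,D[n]['d']).reshape(-1,3); q=P-mid
        k=(abs(q@e)<.04)&(abs(q@nrm)<.02)&(abs(q[:,2])<.03); Q=P[k]
        print('  ',n,k.sum(),Q.mean(0).round(4),'zpct',np.percentile(Q[:,2],[10,50,90]).round(4),'n-off',np.percentile(q[k]@nrm,[10,50,90]).round(4))
# lid panel plane
im,d=D['top']['im'],D['top']['d']; P=cloud('top',d)[190:240,176:215].reshape(-1,3)
hsv=cv2.cvtColor(im,cv2.COLOR_RGB2HSV)[190:240,176:215].reshape(-1,3)
Q=P[(hsv[:,1]>120)&(hsv[:,0]<30)&(P[:,2]>.07)]; c=Q.mean(0); n=np.linalg.svd(Q-c)[2][2]; n*=np.sign(n[2]); print('lid plane',len(Q),c,n,'tilt',np.degrees(np.arccos(n[2])),'yaw',np.degrees(np.arctan2(n[1],n[0])))
# handle/bar ends by triangulation across views (scene ends by eye)
for nm,t,s in(('h',(312,164),(225,201)),('h',(321,204),(210,177)),('l',(161,199),(337,177)),('l',(167.5,235),(322,153))): print(nm,meet('top',t,'scene',s))
E
python3 m.py
```

```text
handle [ 0.5838 -0.1686  0.25  ] [ 0.4708 -0.1906  0.25  ] mid [ 0.5273 -0.1796  0.25  ] len 0.11511948792531196 yaw -168.95820963999913
   scene 58 [ 0.5267 -0.1783  0.2535] zpct [0.2494 0.2534 0.2583] n-off [-0.0024  0.0012  0.0056]
   top 104 [ 0.5263 -0.1756  0.2538] zpct [0.2512 0.2538 0.2564] n-off [-0.      0.0047  0.0079]
lid [0.4915 0.2622 0.19  ] [0.3877 0.2384 0.19  ] mid [0.4396 0.2503 0.19  ] len 0.10656397466316599 yaw -167.0898134281574
   scene 51 [0.4416 0.2455 0.197 ] zpct [0.1928 0.1972 0.2007] n-off [-0.0092 -0.0046 -0.0012]
   top 100 [0.4401 0.2471 0.1983] zpct [0.1951 0.1983 0.201 ] n-off [-0.0071 -0.0035  0.001 ]
lid plane 1916 [0.45417465 0.16750747 0.14465165] [ 0.15269039 -0.98827125  0.00236239] tilt 89.86464512008105 yaw -81.21710424876807
h (array([ 0.58469631, -0.16164228,  0.25142347]), np.float64(0.013511263965476094))
h (array([ 0.47126625, -0.18745789,  0.25067879]), np.float64(0.006073234066442922))
l (array([0.4951999 , 0.26425368, 0.16256884]), np.float64(0.009267641454896447))
l (array([0.3877415 , 0.23800214, 0.18458625]), np.float64(0.003244922835421041))
```

```bash
cat > m2.py <<'E'
from m import cast
import numpy as np
f=lambda x,y:(150+(x+.5)/4-.5,150+(y+.5)/4-.5)
A,B=cast('top',f(270,127),.085),cast('top',f(314,374),.085); C=cast('top',f(503,336),.085); F=cast('top',f(396,102),.085)
y=lambda a,b:np.degrees(np.arctan2(*(b-a)[[1,0]]))
print('tub far rim',A,B,np.linalg.norm(A-B),(A+B)/2,y(B,A),'side yaws',y(C,B),np.linalg.norm(B-C),y(F,A))
# caddy rim z .247
R=[cast('top',f(*p),.247) for p in((391,66),(438,302),(588,32),(634,266))]
print('lip',R[0],R[1],np.linalg.norm(R[0]-R[1]),y(R[1],R[0]),'back',y(R[3],R[2]),'sides',y(R[2],R[0]),y(R[3],R[1]),'len',np.linalg.norm(R[2]-R[0]))
E
python3 m2.py | tail -2
```

```text
tub far rim [0.56801784 0.11049242 0.085     ] [0.37083173 0.07149598 0.085     ] 0.2010051836553503 [0.46942478 0.0909942  0.085     ] 11.186727452261904 side yaws 101.66291965933569 0.15105377781953191 101.96582824441452
lip [0.57693868 0.01209585 0.247     ] [ 0.41199045 -0.02122397  0.247     ] 0.16827991772624698 11.420169291061466 back 9.895154357135157 sides 100.56087020243277 100.78434078540242 len 0.14067360842489685
```

Call:
{"name": "step_arm", "arguments": {
  "rows": "0 -0.05 -0.02 -0.07 -10;0 -0.29 -0.11 -0.07 -37;0 -0.29 -0.11 -0.07 -37;0 -0.29 -0.11 -0.07 -37;0 -0.29 -0.11 -0.07 -37;0 -0.29 -0.11 -0.07 -37;0 -0.29 -0.11 -0.07 -37;0 -0.29 -0.11 -0.07 -37;0 -0.29 -0.11 -0.07 -37;0 -0.29 -0.11 -0.07 -37;0 -0.29 -0.11 -0.07 -37;0 -0.29 -0.11 -0.07 -37;0 -0.29 -0.11 -0.07 -37;0 -0.29 -0.11 -0.07 -37;0 -0.29 -0.11 -0.07 -37"
}}

```text
time: 1.35
tcp_pos: [0.4404, 0.2493, 0.3013]
ee_rot: [-0.0, -0.1, 0.995, 0.0]
ft_force: [0.3, -0.0, 0.9]
gripper_width: 0.498
finger_force: 0.0
```

```bash
python3 - <<'E'
from h import *
s=env.state(); print(s['time'],s['tcp_pos'],s['ee_rot'],s['gripper_width'],s['ft_force'])
im,d=grab('wrist'); np.savez('w1.npz',im=im,d=d,p=s['tcp_pos'],q=s['ee_rot']); print(env.camera_model('wrist'))
cv2.imwrite('pics/w1.png',im[:,:,::-1])
E
```

```text
1.35 [0.44038181 0.2493372  0.30126764] [-8.56250128e-05 -9.96680070e-02  9.95020743e-01  4.44606945e-05] 0.4981805334037229 [ 0.28922387 -0.02457208  0.88618156]
{'K': array([[297.31863964,   0.        , 262.06866928],
       [  0.        , 297.31863964, 189.5434743 ],
       [  0.        ,   0.        ,   1.        ]]), 'hand_eye': array([[ 1.21167587e-04, -9.65264304e-01, -2.61275352e-01,
         6.67721086e-02],
       [ 9.99999992e-01,  1.24735945e-04,  2.92576974e-06,
        -9.83536753e-04],
       [ 2.97662868e-05, -2.61275350e-01,  9.65264311e-01,
        -1.41940134e-01],
       [ 0.00000000e+00,  0.00000000e+00,  0.00000000e+00,
         1.00000000e+00]])}
```

View pics/w1.png

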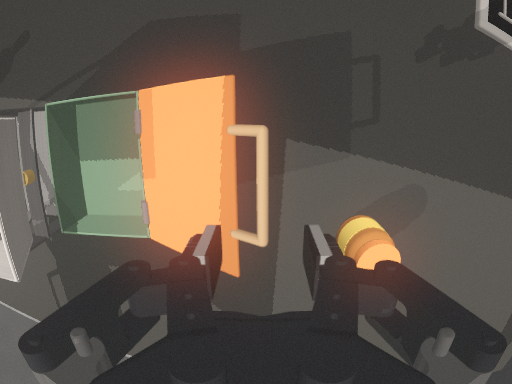

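The wrist view shows the lid bar upright in the picture from (264,130) to (263,243), squarely between the open fingers (at about columns 210 and 318).

```bash
cat >> h.py <<'E'
from scipy.spatial.transform import Rotation as Ro
def wray(uv,p,q):
    m=env.camera_model('wrist');K=np.array(m['K']);H=np.array(m['hand_eye'])
    v=np.array([(uv[0]-K[0,2])/K[0,0],(uv[1]-K[1,2])/K[1,1]]);t=np.linalg.norm(v)
    r=np.r_[v/t*np.sin(t),np.cos(t)] if t>0 else np.array([0,0,1.])
    R=Ro.from_quat(np.r_[q[1:],q[0]]).as_matrix(); return R@H[:3,3]+p, R@H[:3,:3]@r
def wcast(uv,p,q,z):
    o,d=wray(uv,p,q); return o+d*(z-o[2])/d[2]
E
python3 - <<'E'
from h import *
w=np.load('w1.npz');p,q=w['p'],w['q']
for uv,z in(((264,130),.194),((263,243),.194),((139,93),.0865),((149,236),.0865)): print(uv,wcast(uv,p,q,z).round(4))
R=Ro.from_quat(np.r_[q[1:],q[0]]).as_matrix()
# depth-based bar height
d=w['d'][150:225,258:268]; K=np.array(env.camera_model('wrist')['K'])
for v in(150,185,220):
    o,r=wray((263,v),p,q); H=np.array(env.camera_model('wrist')['hand_eye']); ax=R@H[:3,2]
    print(v,(o+r*np.median(w['d'][v-2:v+3,262:265])/(r@ax)).round(4))
b=np.mean([wcast((264,130),p,q,.194),wcast((263,243),p,q,.194)],0)
print('bar',b,'in tool',R.T@(b-p))
E
```

```text
(264, 130) [0.3905 0.2399 0.194 ]
(263, 243) [0.4912 0.2595 0.194 ]
(139, 93) [0.3777 0.0786 0.0865]
(149, 236) [0.5658 0.1146 0.0865]
150 [0.4066 0.2423 0.1992]
185 [0.4357 0.2482 0.1994]
220 [0.4668 0.2545 0.1993]
bar [0.44081523 0.24969439 0.194     ] in tool [-0.00051298  0.00025281  0.10726759]
```

Call:
{"name": "step_arm", "arguments": {
  "rows": "0 0 0 0.04 0;0 0 0 0.08 0;0 0 0 0.105 0;0 0 0 0.118 0;0 0 0 0.118 0;1 0 0 0.118 0;1 0 0 0.118 0;1 0 0 0.118 0;1 0 0 0.118 0;1 0 0 0.118 0;1 0 0 0.118 0;1 0 0 0.118 0"
}}

```text
time: 2.4
tcp_pos: [0.4418, 0.2497, 0.1848]
ee_rot: [0.002, -0.099, 0.995, 0.001]
ft_force: [-0.9, 5.1, 6.0]
gripper_width: 0.083
finger_force: 58.9
```

```bash
python3 -c "
import numpy as np
a0=2.525;r=lambda a:-190*np.cos(a)+2.5*np.sin(a);z=lambda a:190*np.sin(a)+2.5*np.cos(a)
for a in np.linspace(a0,1.571,17)[1:]:print(round(a,2),(r(a)-r(a0)).round(1),-(z(a)-z(a0)).round(1))
for a in [0,.05,.1,.2,.3,.4,.5,.6,.7,.8,.9,1,1.1,1.2,1.3,1.4,1.5,1.6,1.7,1.8,1.85]:print('c',a,(98*(1-np.cos(a))+65*np.sin(a)).round(1),(98*np.sin(a)+65*np.cos(a)-65).round(1))
"
```

```text
2.47 -6.7 -9.1
2.41 -13.9 -17.8
2.35 -21.7 -26.1
2.29 -29.9 -33.9
2.23 -38.6 -41.2
2.17 -47.7 -48.0
2.11 -57.1 -54.2
2.05 -67.0 -59.8
1.99 -77.1 -64.8
1.93 -87.5 -69.3
1.87 -98.2 -73.0
1.81 -109.1 -76.2
1.75 -120.2 -78.7
1.69 -131.3 -80.5
1.63 -142.6 -81.7
1.57 -153.9 -82.2
c 0 0.0 0.0
c 0.05 3.4 4.8
c 0.1 7.0 9.5
c 0.2 14.9 18.2
c 0.3 23.6 26.1
c 0.4 33.0 33.0
c 0.5 43.2 39.0
c 0.6 53.8 44.0
c 0.7 64.9 47.8
c 0.8 76.4 50.6
c 0.9 88.0 52.2
c 1 99.7 52.6
c 1.1 111.5 51.8
c 1.2 123.1 49.9
c 1.3 134.4 46.8
c 1.4 145.4 42.6
c 1.5 155.9 37.4
c 1.6 165.8 31.1
c 1.7 175.1 23.8
c 1.8 183.6 15.7
c 1.85 187.5 11.3
```

Call:
{"name": "step_arm", "arguments": {
  "rows": "1 0 -0.0033 -0.0045 0;1 0 -0.0067 -0.009 0;1 0 -0.014 -0.018 0;1 0 -0.022 -0.026 0;1 0 -0.030 -0.034 0;1 0 -0.0385 -0.041 0;1 0 -0.0475 -0.048 0;1 0 -0.057 -0.054 0;1 0 -0.067 -0.060 0;1 0 -0.077 -0.065 0;1 0 -0.0875 -0.069 0;1 0 -0.098 -0.073 0;1 0 -0.098 -0.073 0"
}}

```text
time: 3.48
tcp_pos: [0.4618, 0.1524, 0.2594]
ee_rot: [0.003, -0.098, 0.995, 0.001]
ft_force: [-1.7, 3.9, 14.9]
gripper_width: 0.083
finger_force: 61.4
```

Call:
{"name": "step_arm", "arguments": {
  "rows": "1 0 -0.011 -0.0035 0;1 0 -0.022 -0.006 0;1 0 -0.033 -0.008 0;1 0 -0.0445 -0.009 0;1 0 -0.0555 -0.0095 0;1 0 -0.0555 -0.0095 0;1 0 -0.0555 -0.0095 0"
}}

```text
time: 4.07
tcp_pos: [0.473, 0.0971, 0.2675]
ee_rot: [0.003, -0.098, 0.995, -0.001]
ft_force: [3.6, -0.7, 6.8]
gripper_width: 0.09
finger_force: 61.8
```

```bash
cat > lid.py <<'E'
from h import *
import sys
s=env.state(); print(s['time'],s['tcp_pos'],s['ft_force'])
for n in('scene','top'):
    im,d=grab(n); np.savez(f'{n}{sys.argv[1]}.npz',im=im,d=d)
    P=cloud(n,d).reshape(-1,3); h=cv2.cvtColor(im,cv2.COLOR_RGB2HSV).reshape(-1,3)
    k=(h[:,0]>3)&(h[:,0]<30)&(h[:,1]>130)&(h[:,2]>90)&(P[:,2]>.10)&(P[:,2]<.242)&(P[:,0]>.36)&(P[:,0]<.59)&(P[:,1]>.03)&(P[:,1]<.26)&(d.ravel()>0)
    Q=P[k]; u=np.array([-.196,.981]); t=Q[:,:2]@u; 
    if len(Q)>20:
        A=np.polyfit(Q[:,2],t,1); 
        r=abs(t-np.polyval(A,Q[:,2]))<.006; A=np.polyfit(Q[r,2],t[r],1); print(n,len(Q),r.sum(),'lean',np.degrees(np.arctan(A[0])),'t@hinge',np.polyval(A,.0865),'zrange',Q[:,2].min(),Q[:,2].max())
    cv2.imwrite(f'pics/{n}{sys.argv[1]}.png',cv2.resize(im[100:270,130:350],None,fx=3,fy=3)[:,:,::-1])
print('hinge t',np.array([.4710,.0945])@u)
E
python3 lid.py 1
```

```text
4.0667 [0.47300091 0.09714148 0.26747983] [ 3.60912489 -0.66401793  6.75536441]
scene 777 776 lean -0.511666387416734 t@hinge -0.00026122393487892144 zrange 0.1001558632120478 0.2417917368252705
top 25 25 lean -0.60749697020697 t@hinge 0.0006373426632178713 zrange 0.10155112921943084 0.21747232225827492
hinge t 0.00038850000000000375
```

The lid is upright to within 0.6°. I'll release it and move above the handle.

Call:
{"name": "step_arm", "arguments": {
  "rows": "0 0 0 0 0;0 0 0 0 0;0 0 0 0 0;0 0 0 0 0;0 0 0 -0.03 0;0 0 0 -0.07 0;0 0 -0.03 -0.08 0;0 0 -0.07 -0.08 0;0 0 -0.11 -0.08 0;0 0 -0.15 -0.08 0;0.3 0 -0.19 -0.08 0;0.3 0 -0.23 -0.08 0;0.3 0 -0.26 -0.08 0;0.3 0 -0.28 -0.08 0;0.3 0 -0.28 -0.08 0;0.3 0 -0.28 -0.08 0;0.3 0 -0.28 -0.08 0"
}}

```text
time: 5.58
tcp_pos: [0.5261, -0.1757, 0.3455]
ee_rot: [-0.0, -0.099, 0.995, 0.0]
ft_force: [-0.1, 0.1, 0.3]
gripper_width: 0.348
finger_force: 0.0
```

```bash
python3 lid.py 2; python3 - <<'E'
from h import *
s=env.state(); print(s['tcp_pos'],s['ee_rot'],s['gripper_width'])
im,d=grab('wrist'); np.savez('w2.npz',im=im,d=d,p=s['tcp_pos'],q=s['ee_rot'])
cv2.imwrite('pics/w2.png',im[:,:,::-1])
E
```

```text
5.5833 [ 0.52612738 -0.17573478  0.34554011] [-0.05735684  0.06096002  0.27749886]
scene 788 784 lean -0.35824574969271095 t@hinge -0.00026776016893659423 zrange 0.10035331853538981 0.2419396394610932
top 129 129 lean -0.4472149647459194 t@hinge 0.0006306921126610954 zrange 0.10464912545162364 0.24181378967863212
hinge t 0.00038850000000000375
[ 0.52625255 -0.17523079  0.34600681] [ 7.74637899e-05 -9.95671848e-02  9.95030830e-01  1.31050338e-04] 0.35154516032250727
```

View pics/w2.png

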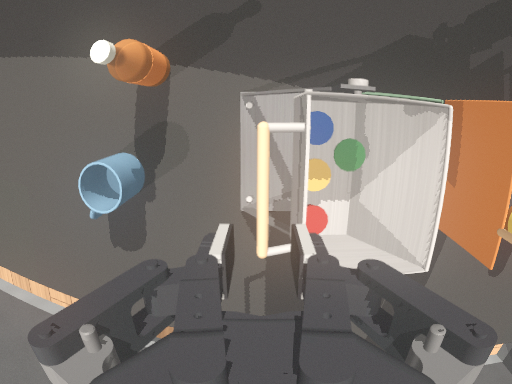

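The handle runs from (264,124) to (262,257), between the fingers. The back wall's rim is at column ~307. The mug (112,182) and bottle (135,62) are well to the side, and all four pods are in the caddy.

```bash
python3 - <<'E'
from h import *
w=np.load('w2.npz');p,q=w['p'],w['q'];R=Ro.from_quat(np.r_[q[1:],q[0]]).as_matrix()
H=np.array(env.camera_model('wrist')['hand_eye']); ax=R@H[:3,2]
for v in(150,190,230):
    o,r=wray((263,v),p,q); print((o+r*np.median(w['d'][v-2:v+3,262:265])/(r@ax)).round(4))
for uv in((264,124),(262,257),(305,120),(304,200)):
    b=wcast(uv,p,q,.25 if uv[0]<300 else .247); print(uv,b.round(4),'tool',(R.T@(b-p)).round(4))
E
```

```text
[ 0.4911 -0.1826  0.2542]
[ 0.5233 -0.176   0.2541]
[ 0.558  -0.169   0.2537]
(264, 124) [ 0.471  -0.1858  0.25  ] tool [0.0563 0.0005 0.096 ]
(262, 257) [ 0.5858 -0.1642  0.25  ] tool [-0.0605 -0.001   0.096 ]
(305, 120) [ 0.4609 -0.154   0.247 ] tool [0.0598 0.0337 0.099 ]
(304, 200) [ 0.5269 -0.1396  0.247 ] tool [-0.0077  0.0348  0.099 ]
```

Call:
{"name": "step_arm", "arguments": {
  "rows": "0.45 -0.002 -0.001 0.03 0;0.45 -0.002 -0.001 0.06 0;0.45 -0.002 -0.001 0.08 0;0.45 -0.002 -0.001 0.095 0;0.45 -0.002 -0.001 0.108 0;0.45 -0.002 -0.001 0.109 0;1 -0.002 -0.001 0.109 0;1 -0.002 -0.001 0.109 0;1 -0.002 -0.001 0.109 0;1 -0.002 -0.001 0.109 0;1 -0.002 -0.001 0.109 0;1 -0.002 -0.001 0.109 0"
}}

```text
time: 6.73
tcp_pos: [0.528, -0.1746, 0.2369]
ee_rot: [-0.001, -0.099, 0.995, 0.002]
ft_force: [-0.7, 7.3, -4.4]
gripper_width: 0.089
finger_force: 58.4
```

Call:
{"name": "step_arm", "arguments": {
  "rows": "1 0 0.0034 -0.0048 0;1 0 0.007 -0.0095 0;1 0 0.011 -0.014 0;1 0 0.015 -0.018 0;1 0 0.0236 -0.026 0;1 0 0.033 -0.033 0;1 0 0.043 -0.039 0;1 0 0.054 -0.044 0;1 0 0.065 -0.048 0;1 0 0.0765 -0.0505 0;1 0 0.0765 -0.0505 0"
}}

```text
time: 7.65
tcp_pos: [0.514, -0.1014, 0.2904]
ee_rot: [0.002, -0.099, 0.995, -0.002]
ft_force: [-0.6, -4.2, 6.6]
gripper_width: 0.087
finger_force: 59.9
```

Call:
{"name": "step_arm", "arguments": {
  "rows": "1 0 0.0116 -0.0016 0;1 0 0.0233 -0.002 0;1 0 0.035 -0.0012 0;1 0 0.0467 0.0007 0;1 0 0.058 0.0038 0;1 0 0.069 0.008 0;1 0 0.0795 0.0132 0;1 0 0.0895 0.0195 0;1 0 0.0985 0.0268 0;1 0 0.107 0.035 0;1 0 0.111 0.0393 0;1 0 0.111 0.0393 0;1 0 0.111 0.0393 0;1 0 0.111 0.0393 0;1 0 0.111 0.0393 0;1 0 0.111 0.0393 0;1 0 0.111 0.0393 0;1 0 0.111 0.0393 0;1 0 0.111 0.0393 0;1 0 0.111 0.0393 0"
}}

```text
time: 9.32
tcp_pos: [0.4923, 0.0088, 0.2483]
ee_rot: [0.001, -0.099, 0.995, 0.001]
ft_force: [5.2, 6.2, 4.7]
gripper_width: 0.091
finger_force: 66.4
```

```bash
python3 lid.py 3; python3 - <<'E'
import cv2,numpy as np
a=cv2.imread('pics/scene3.png');b=cv2.imread('pics/top3.png')
cv2.imwrite('pics/both3.png',cv2.resize(np.hstack([a,b]),(800,309)))
E
```

```text
9.3167 [0.49225249 0.00875857 0.24829763] [5.2346006  6.20188793 4.67974402]
scene 735 735 lean -0.3718502371848788 t@hinge -0.00021879903038308422 zrange 0.10055061675000464 0.2419179824616821
top 26 26 lean 0.0995136135645842 t@hinge -0.0001682230103937149 zrange 0.1090977170442058 0.2413382128291736
hinge t 0.00038850000000000375
```

View pics/both3.png

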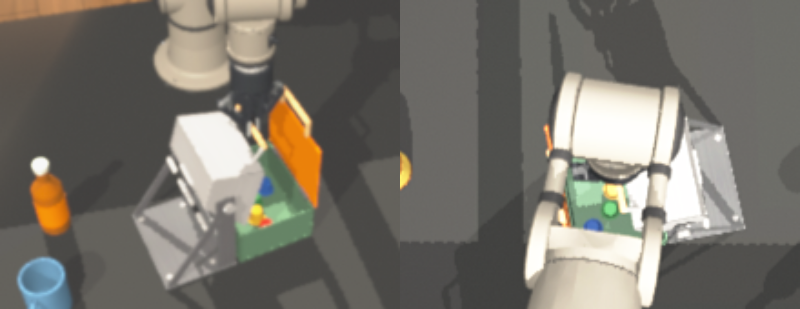

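The caddy is fully dumped and the lid still stands. The left crop shows blue, gold and red in the tub, and the right crop shows gold, green and blue, so all four are out. I'll ease it back now.

Call:
{"name": "step_arm", "arguments": {
  "rows": "1 0 -0.004 -0.0044 0;1 0 -0.0125 -0.0125 0;1 0 -0.0215 -0.0198 0;1 0 -0.0315 -0.026 0;1 0 -0.042 -0.0313 0;1 0 -0.053 -0.0355 0;1 0 -0.0645 -0.0386 0;1 0 -0.076 -0.0405 0;1 0 -0.088 -0.0413 0;1 0 -0.0995 -0.0409 0;1 0 -0.111 -0.0393 0;1 0 -0.1225 -0.0365 0;1 0 -0.1335 -0.0327 0;1 0 -0.1443 -0.0277 0;1 0 -0.1545 -0.0217 0;1 0 -0.1545 -0.0217 0"
}}

```text
time: 10.75
tcp_pos: [0.5214, -0.1466, 0.2679]
ee_rot: [-0.002, -0.098, 0.995, 0.0]
ft_force: [-5.1, -1.5, 1.2]
gripper_width: 0.087
finger_force: 63.4
```

Call:
{"name": "step_arm", "arguments": {
  "rows": "1 0 -0.0047 0.0033 0;1 0 -0.0094 0.0069 0;1 0 -0.014 0.011 0;1 0 -0.018 0.0148 0;1 0 -0.022 0.019 0;1 0 -0.026 0.0235 0;1 0 -0.0295 0.028 0;1 0 -0.033 0.033 0;1 0 -0.034 0.035 0;1 0 -0.034 0.035 0;1 0 -0.034 0.035 0;1 0 -0.034 0.035 0"
}}

```text
time: 11.75
tcp_pos: [0.5273, -0.1749, 0.2381]
ee_rot: [-0.0, -0.099, 0.995, 0.002]
ft_force: [-17.3, 15.3, 26.8]
gripper_width: 0.086
finger_force: 65.6
```

```bash
python3 - <<'E'
from h import *
d=np.load('top0.npz')['d'];im,d1=grab('top')
# compare caddy rim/handle height with start
for n,D in(('start',d),('now',d1)):
    P=cloud('top',D)
    k=(P[...,2]>.235)&(P[...,2]<.262); k[:,:248]=0;k[:160]=0;k[:,325:]=0;k[227:]=0
    Q=P[k]; print(n,len(Q),Q.mean(0).round(4))
    A=P[...,2][170:215,250:262]; print(' lip-side max z',np.percentile(A,95))
print(env.state()['ft_force'])
E
```

```text
start 704 [ 0.5103 -0.0919  0.2466]
 lip-side max z 0.2500795513328324
now 426 [ 0.513  -0.0506  0.2454]
 lip-side max z 0.2500100342383479
[-16.93012989  15.13494273  27.46363375]
```

Call:
{"name": "step_arm", "arguments": {
  "rows": "1 0 0.0005 -0.001 0;0.4 0 0.0005 -0.001 0;0.4 0 0.0005 -0.001 0;0.4 0 0.0005 -0.001 0;0.4 0 0.0005 -0.001 0;0.4 0 0.0005 -0.02 0;0.4 0 0.0005 -0.05 0;0.4 0 0.0005 -0.09 0;0.4 0 -0.03 -0.11 0;0.4 0 -0.06 -0.12 0;0.4 0 -0.09 -0.12 0;0.4 0 -0.10 -0.12 0;0.4 0 -0.10 -0.12 0;0.4 0 -0.10 -0.12 0"
}}

```text
time: 12.97
tcp_pos: [0.5483, -0.2761, 0.3535]
ee_rot: [-0.001, -0.098, 0.995, 0.001]
ft_force: [-0.4, 0.1, -0.0]
gripper_width: 0.301
finger_force: 0.0
```

```bash
python3 lid.py 4; python3 - <<'E'
from h import *
for i in(0,4):
    D=np.load(f'scene{i}.npz');P=cloud('scene',D['d']);im=D['im']
    mid=np.array([.5267,-.1775,.25]);e=np.array([.981,.196,0]);n=np.array([-.196,.981,0]);q=P-mid
    k=(abs(q@e)<.04)&(abs(q@n)<.02)&(abs(q[...,2])<.03);Q=P[k];print(i,'handle',k.sum(),Q.mean(0).round(4),np.median(Q@n).round(4),np.percentile(Q[:,2],[10,50,90]).round(4))
    k=(abs((P-[.4945,-.0045,0])@e)<.07)&(abs((P-[.4945,-.0045,0])@n)<.012)&(P[...,2]>.2)&(P[...,2]<.3);Q=P[k];print('  lip',k.sum(),np.percentile(Q[:,2],[50,95]).round(4))
a=cv2.imread('pics/scene4.png');b=cv2.imread('pics/top4.png')
cv2.imwrite('pics/both4.png',cv2.resize(np.hstack([a,b]),(800,309)))
E
```

```text
12.9667 [ 0.54827065 -0.27607411  0.3534588 ] [-0.35303917  0.13453644 -0.03116745]
scene 779 779 lean -0.5750601890289218 t@hinge -7.395616238381085e-05 zrange 0.10021598355210987 0.24191819230121864
top 98 98 lean -0.09816694652222153 t@hinge 0.0003183136843777515 zrange 0.10323437660735621 0.24199999096797886
hinge t 0.00038850000000000375
0 handle 58 [ 0.5267 -0.1783  0.2535] -0.2784 [0.2494 0.2534 0.2583]
  lip 156 [0.2414 0.2508]
4 handle 60 [ 0.5273 -0.178   0.2533] -0.2779 [0.2496 0.2538 0.2566]
  lip 166 [0.2411 0.251 ]
```

View pics/both4.png

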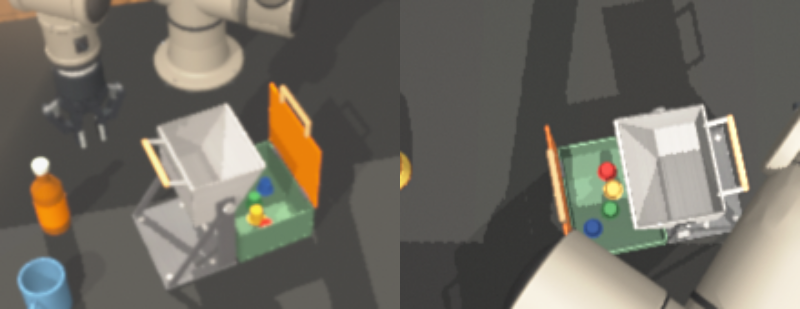

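The caddy is empty and upright, with its handle back at the starting height. All four pods (red, gold, green, blue) are in the tub, the lid is upright, and the gripper is clear.

```bash
python3 -c "
from workcell import env
print(env.close_job())"
```

```text
the job is handed in; nothing more can be done
None
```

I handed the job in at about 13 s: the lid stands upright (within about 0.6°), all four capsules are in the tub, the caddy was eased back by hand to its starting position (catch state inferred from that), and I saw no sign the jar, mug or bottle was touched, though I didn't re-measure them.

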